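# Stack the sundae cups on the toppings carousel and present it

### The arm

A 6-joint arm with a two-finger parallel gripper is mounted at the origin on the work surface. World frame = base frame: x ahead of the robot, y to its left, z up, the work surface at z = 0. Lengths are in mm, angles in rad, forces in N, time in s.
With the tool pointing down it reaches from about 400 to 925 mm from the base axis. Payload 12.5 kg.
Tool frame: the origin (TCP) lies at the centre of the arm's flange, where the gripper is bolted on; the fingertips stand 190 mm ahead of it and the grasp point (between the pads) lies env.grip_point_offset ahead of it (env.grip_point_offset is the distance from the TCP to the grasp point, in mm); z points along the fingers, x is the direction in which the jaws open and shut, and the axes are right-handed (so a half turn about z gives the same grasp; the last joint's range is limited). The gripper opens to 95 mm and grips with 3 to 60 N. Pads are 20 mm wide; open, the fingers measure 119 mm over their backs; the gripper's body (75 mm by 180 mm) begins 59 mm behind the grasp point.
Start: joints at [1.002, 0.491, 1.559, -0, 1.092, -0.106], TCP at [279.012, 559.265, 404.761] pointing down, gripper open.
Joint ranges: [-3.1, 3.1], [-0.84, 2.19], [0.05, 2.79], [-1.13, 4.28], [0.06, 2.93], [-2.69, 2.69]. Speed limits (rad/s): [2.22, 2.22, 2.79, 3.14, 3.14, 3.14].

### API

Orientations are given as [roll, pitch, yaw] about the fixed x, y, z axes, in that order (R = Rz(yaw) Ry(pitch) Rx(roll)).
In Python, from cell import state, read_camera, camera_model, job_done, env gives the robot as it stands.
- The arm moves only by the tool arm_command, never from a script. Its argument "steps" is a list of rows, each a list of 6 numbers: the shift along the tool's x, y, z in cm, then the turn, a rotation vector about the tool's x, y, z in degrees. In form: [[dx, dy, dz, rx, ry, rz], ...]. A call has 1 to 12 rows; each row is the pose to reach, as a shift and turn from the pose commanded when the call began, along the tool's axes at that moment; what a row does not reach only later rows make up. A row lasts 1/12 s, in which the tool goes at most 41.7 mm and 7.16 degrees, less where a joint would pass 70% of its speed; a pose out of reach is approached as far as the arm can. A call with a gripper value outside its range is refused whole. "jaw" is the finger opening in cm, from 0 to 9.51, set as the call begins (left out, the last holds). The fingers move at their own pace and stop on an object; the grip force is fixed at half the most. Time passes only in rows, so rows that repeat a pose let the fingers close. It gives the time, the measured TCP pose, the force and the opening at its end, in the units of the state.
- state(): the state, without advancing time (a new reading comes with each control period).
- read_camera(name): name is "side" or "top"; returns the picture (480x640x3 uint8, red, green, blue); there is no depth.
- camera_model(name): a dict with "K" (3x3 intrinsics, pixels), "k1" (the pictures are not rectified: a ray, as slopes to the right and down, at radius r is drawn at 1 + k1 r^2 times it, then the intrinsics apply), "xyz" and "rotation" of the camera in the world. Camera axes: x right, y up, looking along -z (the intrinsics and any distortion apply to the point x, -y, -z); pixel columns grow to the right and rows downward; lengths in mm; the calibration is good to about 2 mm. A picture is of the moment at which its call begins. camera_model takes no time and is no camera call.
- job_done(): hands the job in, once; it reports no verdict.
The state is a dict: "t": time; "joints": joint angles; "qvel": joint speeds; "tau": joint torques, N m; "eef_pos": TCP position; "tcp_rot": TCP orientation; "ft_force": force on the tool from outside, world axes, zero at the start; "moment": the same for the moment, N m; "opening": opening from 0.0 (shut) to 1.0 (fully open).
Only numpy, scipy, OpenCV 4.12 (cv2) and the standard library are available. Lean on these libraries where they do the work, as an engineer would, in place of code of your own. Each camera call takes 0.05 s, during which the arm holds its last target. There are 200 camera calls.

### The job

Nest the two loose steel sundae cups into the matching cup that is fixed on the toppings carousel, so that all three form one straight, fully seated stack. Then take the carousel by its upright steel handle and turn it until the stack of cups faces front, straight in line with the pointer on the base, and finish while still gripping the handle, holding the carousel still there. Leave the other things on the counter where they are.

Things in the scene. Friction and masses are not known exactly. Their poses are not given: they have to be found in the camera images.
- cup_a: Loose steel sundae cup, upright, empty, about 100 g; shape of the carousel's cup: 64 mm high, foot 36 mm across; the top 12 mm is a straight band 64 mm across, below it the wall tapers. Wall 3 mm, inside 40 mm deep: nested, a cup sits on the floor of the one below, 24 mm higher, 2 mm play; fingers on its top 20 mm clear the rim below. Origin: centre of underside, z up.
- cup_b: The second loose steel sundae cup, identical to cup_a. Either may go in first.
- seat_cup: Third sundae cup, same shape as cup_a, fixed upright on the carousel's turntable, centre 85 mm from the turning axis; it turns with the turntable. Origin: centre of its underside, 32 mm above the counter (rim 96 mm), z up. Nested, the first cup's origin is 24 mm and the second's 48 mm above this one.
- carousel_base: Dark steel base, 224 mm across, fixed; place and yaw vary. Origin on the turning axis at counter height, z up; its brass pointer tongue sticks out along its -x, roughly to the robot: the front. On it a wooden turntable, 260 mm across, top 32 mm up, with the fixed cup, the handle across from it, and midway on both sides a closed amber glass jar (54 mm across, top 86 mm up, 90 mm from the axis).
- pointer (a point): Tip of the base's pointer, 199 mm from the turning axis, 12 mm above the counter. Front is the direction from the axis to this tip.
- turntable (a joint): Angle of the turntable, rad, counter-clockwise from above positive; 0 or 6.28 when the fixed cup is in line with the pointer. Turns both ways past full turns; light friction (0.06 N m, under 1 N at the handle), no spring, stays where it is left. Starts 0.8 to 3.1 rad from the front, to either side (reads 0.8 to 5.5).
- handle: Upright round steel handle fixed on the turntable, diametrically across from the fixed cup, 105 mm from the turning axis: a rod 16 mm across, top 117 mm above the counter, with a collar 28 mm across and 6 mm high at its foot. Origin: centre of its foot, 32 mm above the counter, z up. Being round, it may turn in the grip as it goes round.
- dish: Bystander, leave alone: shallow white ceramic bowl, 100 mm across, 35 mm high. Origin under its middle.
- syrup: Bystander, leave alone: amber glass syrup bottle, 60 mm across, 170 mm high. Origin under its middle.
- spoon: Bystander, leave alone: long spoon lying on the counter, 200 mm long. Origin under its middle.
- gift_box: Bystander, leave alone: orange gift box, 110 x 110 x 57 mm. Origin under its middle.
- tumbler: Bystander, leave alone: steel tumbler, larger and taller than the sundae cups: 82 mm across, 100 mm high; not one of the cups to stack. Origin under its middle.
- tin: Bystander, leave alone: short white jar with a steel lid, 72 mm across, 75 mm high. Origin under its middle.
- macaron_tray: Bystander, leave alone: clear tray of macarons, 110 x 200 mm, 25 mm high. Origin under its middle.
Things that resemble listed ones, but are neither listed nor needed, are in the scene too. What is shaped like the cup_b but green is not meant.

How it is judged (in metres and radians):
On the way, in this order (a step that is already met when the one before it is completed fails the run):
1. both loose cups are nested in the carousel's cup and let go, before the carousel has been brought to the front (((horizontal distance between cup_a and seat_cup below 0.005 m and z of cup_a in the frame of seat_cup between 0.019 and 0.029 m and angle between each of cup_a, cup_b's own z axis and vertical below 0.12 rad and horizontal distance between cup_b and seat_cup below 0.007 m and z of cup_b in the frame of seat_cup between 0.043 and 0.053 m) or (horizontal distance between cup_b and seat_cup below 0.005 m and z of cup_b in the frame of seat_cup between 0.019 and 0.029 m and angle between each of cup_b, cup_a's own z axis and vertical below 0.12 rad and horizontal distance between cup_a and seat_cup below 0.007 m and z of cup_a in the frame of seat_cup between 0.043 and 0.053 m)) and contact force between the fingers and cup_a below 0.05 N and contact force between the fingers and cup_b below 0.05 N and not (y of seat_cup in the frame of carousel_base between -0.013 and 0.013 m and x of seat_cup in the frame of carousel_base below -0.05 m)), for 0.2 s.
2. the stack of cups faces front, with the handle gripped (((horizontal distance between cup_a and seat_cup below 0.005 m and z of cup_a in the frame of seat_cup between 0.019 and 0.029 m and angle between each of cup_a, cup_b's own z axis and vertical below 0.12 rad and horizontal distance between cup_b and seat_cup below 0.007 m and z of cup_b in the frame of seat_cup between 0.043 and 0.053 m) or (horizontal distance between cup_b and seat_cup below 0.005 m and z of cup_b in the frame of seat_cup between 0.019 and 0.029 m and angle between each of cup_b, cup_a's own z axis and vertical below 0.12 rad and horizontal distance between cup_a and seat_cup below 0.007 m and z of cup_a in the frame of seat_cup between 0.043 and 0.053 m)) and y of seat_cup in the frame of carousel_base between -0.013 and 0.013 m and x of seat_cup in the frame of carousel_base below -0.05 m and contact force between the fingers and handle above 3 N), for 0.2 s.
At the end, for the whole second after the job is handed in: Both loose cups seated in the carousel's cup (24 and 48 mm up, within 5 mm; within 5 and 7 mm of centre; tilt under 7 degrees), untouched; the fixed cup within 13 mm of the pointer's line, on its side; turntable slower than 0.06 rad/s; fingers on the handle with over 3 N (all of step 2 and contact force between the fingers and cup_a below 0.05 N and contact force between the fingers and cup_b below 0.05 N and velocity of joint turntable between -0.06 and 0.06 rad/s); the arm keeps its last pose, push and grip.
It fails at once if a bystander is disturbed (moved more than 40 mm) (distance of any of dish, syrup, spoon, gift_box, tumbler, tin, macaron_tray from where it was at the start of the episode above 0.04 m).
It also fails if it takes over 72 s, if anything falls off the work surface, if the arm or the gripper's body presses on something with over 40 N, if the wrist force passes 120 N, or if a joint passes its speed limit or range.

## Working session

There is one attempt and no reset: what is moved stays moved. The work goes in short steps, Python scripts to look and compute and a tool call to move; the robot and the scene stay as the last step left them, time stands still between calls to the robot, and variables do not carry over. Pictures are saved under pics/ and viewed, about 8 in all and at most 12, crops included, and the job is handed in when it is done.

Besides the shell and the picture viewer there is one more tool, called by a JSON object that holds its "method" and its "body", one argument or row to a line. arm_command: Moves the arm, as the interface text tells. Its arguments: {"type":"object","properties":{"steps":{"type":"array"},"jaw":{"type":"number"}},"required":["steps"]}

```bash
mkdir -p pics; ls; python3 - <<'E'
from cell import *
import cv2
print(state(), env.grip_point_offset)
for n in ("top","side"):
    m=camera_model(n); print(n,m)
    cv2.imwrite(f"pics/{n}0.png",read_camera(n)[:,:,::-1])
E
```

```text
pics
{'t': 0.0, 'joints': array([ 1.00244457e+00,  4.91571286e-01,  1.55943858e+00,  2.16871538e-05,
        1.09171623e+00, -1.05597763e-01]), 'qvel': array([-2.02296659e-04,  1.01769947e-03,  2.96071411e-05, -8.11556683e-04,
       -9.23478516e-04,  2.52414201e-04]), 'tau': array([ 7.80684186e-04, -6.12633634e+01, -2.58186400e+01,  6.93103625e-02,
        4.80963592e-02, -7.99474287e-05]), 'eef_pos': array([278.97047382, 559.2539537 , 404.1580899 ]), 'tcp_rot': array([-3.14145406e+00,  1.12509973e-03,  1.10803240e+00]), 'ft_force': array([-0.05775507,  0.70570942,  0.25733142]), 'moment': array([ 0.00185094, -0.05938481,  0.00805386]), 'opening': 1.0023269107439126} 171.3
top {'K': array([[524.39601805,   0.        , 319.7432175 ],
       [  0.        , 524.39601805, 240.38174608],
       [  0.        ,   0.        ,   1.        ]]), 'k1': -0.1545425355917051, 'xyz': array([ 315.08885772,  -35.05989973, 1238.08333945]), 'rotation': array([ 1.97064546e-01,  1.06390718e-03, -1.56922189e+00])}
side {'K': array([[512.12734026,   0.        , 318.02022489],
       [  0.        , 512.12734026, 246.59434047],
       [  0.        ,   0.        ,   1.        ]]), 'k1': -0.12548007059645955, 'xyz': array([ 264.69665184, -848.49560383,  807.21198733]), 'rotation': array([ 0.86026411, -0.00495387, -0.34320645])}
```

View pics/top0.png

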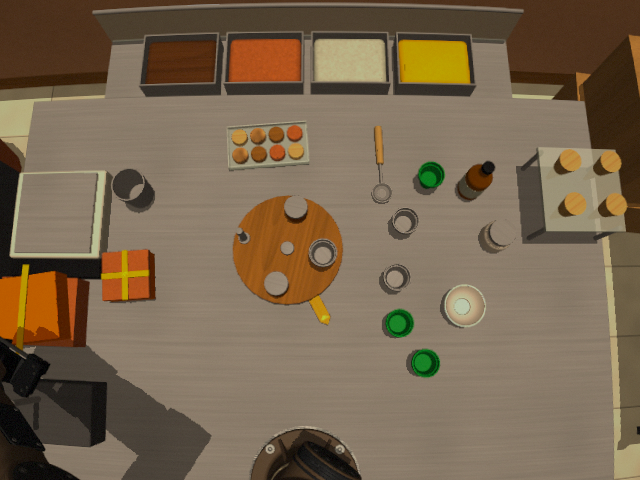

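View pics/side0.png

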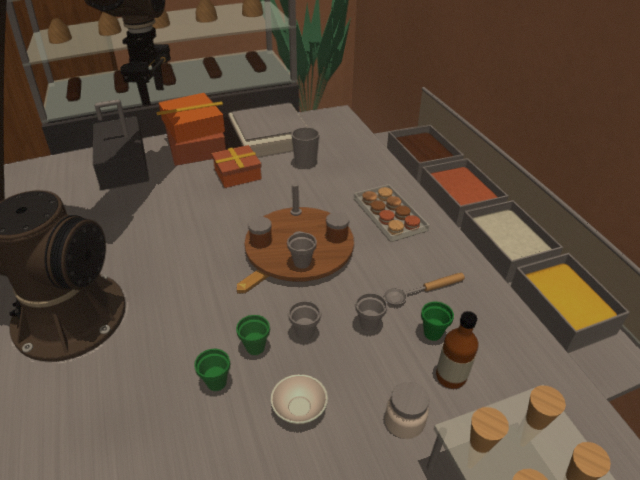

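Top view: the steel cup candidates are (405,221) and (396,278), both loose, and (322,253), fixed on the carousel. The tumbler (130,185), tin (498,235) and green cups (431,175), (399,323), (425,363) are not wanted. The handle is at about (241,237) and the pointer tip at about (325,320). Next is a close crop to check this.

```bash
cat > h.py <<'E'
import numpy as np, cv2
from scipy.spatial.transform import Rotation as R
from cell import *
def _m(n):
    m=camera_model(n); return m, R.from_euler('xyz',m['rotation']).as_matrix()
def ray(n,u,v):
    m,Rm=_m(n); K=m['K']; d=np.array([(u-K[0,2])/K[0,0],(v-K[1,2])/K[1,1]]); s=d.copy()
    for _ in range(20): s=d/(1+m['k1']*(s@s))
    return m['xyz'], Rm@np.array([s[0],-s[1],-1])
def world(n,u,v,z):
    o,d=ray(n,u,v); return o+d*(z-o[2])/d[2]
def pix(n,P):
    m,Rm=_m(n); c=(np.atleast_2d(P)-m['xyz'])@Rm; s=np.c_[c[:,0],-c[:,1]]/-c[:,2:3]
    s=s*(1+m['k1']*(s**2).sum(1,keepdims=True)); K=m['K']
    return s*K[0,0]+K[:2,2]
def circ(x,y,z,r,n=60):
    a=np.linspace(0,2*np.pi,n); return np.c_[x+r*np.cos(a),y+r*np.sin(a),0*a+z]
def crop(img,x0,y0,x1,y1,s): return cv2.resize(img[y0:y1,x0:x1],None,fx=s,fy=s,interpolation=cv2.INTER_CUBIC)
def draw(img,n,P,x0,y0,s,col):
    p=((pix(n,P)-[x0,y0]+.5)*s-.5); cv2.polylines(img,[np.round(p).astype(int)],False,col,1,cv2.LINE_AA)
E
python3 - <<'E'
from h import *
for nm,u,v,z in [("c1",405,221,64),("c2",396,278,64),("seat",322,252,96),("axis",287,248,40),("handle",239,231,117),("ptr",325,322,12),("jar1",296,208,86),("jar2",276,283,86),("ttl",233,250,32),("ttr",342,250,32),("ttu",288,196,32),("ttd",288,304,32)]:
    print(nm,world("top",u,v,z).round())
img=cv2.imread("pics/top0.png")
c=crop(img,225,170,445,335,3.6)
cv2.imwrite("pics/c1.png",c)
E
```

```text
c1 [ 595. -230.   64.]
c2 [ 463. -206.   64.]
seat [517. -39.  96.]
axis [536.  43.  40.]
handle [560. 144. 117.]
ptr [367. -46.  12.]
jar1 [620.  21.  86.]
jar2 [449.  63.  86.]
ttl [533. 170.  32.]
ttr [533. -85.  32.]
ttu [664.  43.  32.]
ttd [407.  39.  32.]
```

View pics/c1.png

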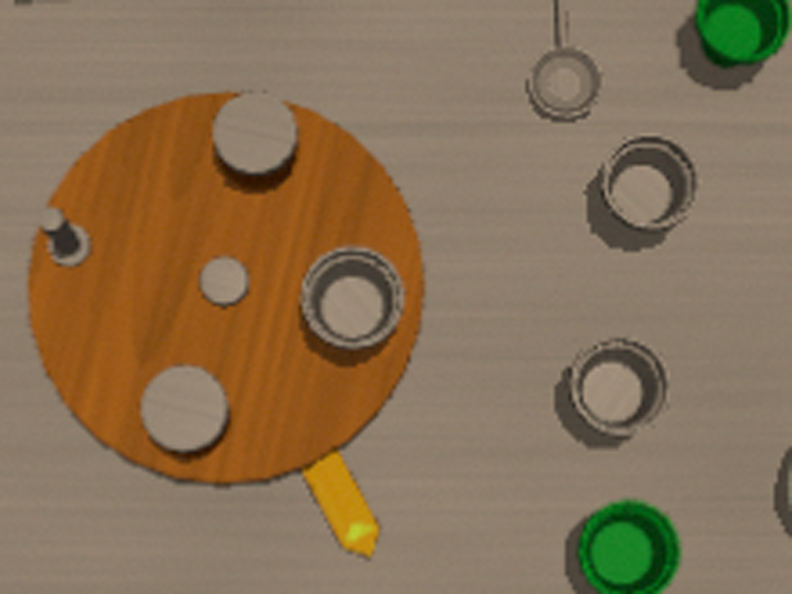

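```bash
cat > est.py <<'E'
from h import *
def cv(u,v): return u/3.6+225-.5, v/3.6+170-.5
W=lambda u,v,z: world("top",*cv(u,v),z)
c1=W(650,184,64);c2=W(618,388,64);seat=W(352,298,96);hub=W(224,281,40);hand=W(54,220,117);ptr=W(371,556,12);j1=W(255,134,86);j2=W(185,408,86)
if __name__=="__main__":
    img=cv2.imread("pics/top0.png")
    hsv=cv2.cvtColor(img,cv2.COLOR_BGR2HSV); mk=cv2.inRange(hsv,(5,120,60),(18,255,255)); mk[:190]=0;mk[310:]=0;mk[:,:225]=0;mk[:,350:]=0
    h=cv2.convexHull(np.vstack(cv2.findContours(mk,0,1)[0]))[:,0]
    P=np.array([world("top",*p,32)[:2] for p in h]); 
    from scipy.optimize import least_squares
    f=least_squares(lambda q:np.hypot(*(P-q[:2]).T)-q[2],[535,42,130],loss='soft_l1'); print("disc",f.x,np.abs(f.fun).max())
    ax=np.r_[f.x[:2],0]
    for n,p in dict(c1=c1,c2=c2,seat=seat,hub=hub,hand=hand,ptr=ptr,j1=j1,j2=j2).items():
        d=(p-ax)[:2]; print(n,p.round(1),"r",np.hypot(*d).round(1),"ang",np.degrees(np.arctan2(d[1],d[0])).round(1))
    # overlays
    def ov(n,box,s):
        im=crop(cv2.imread(f"pics/{n}0.png"),*box,s)
        for c,z0 in ((c1,0),(c2,0),(seat,32)):
            draw(im,n,circ(*c[:2],z0+64,32),*box[:2],s,(0,255,255)); draw(im,n,circ(*c[:2],z0+24,16),*box[:2],s,(255,0,255))
        draw(im,n,circ(*ax[:2],32,130),*box[:2],s,(0,255,0)); draw(im,n,circ(*hand[:2],117,8),*box[:2],s,(255,255,0));draw(im,n,circ(*hand[:2],38,14),*box[:2],s,(255,255,0))
        for j in (j1,j2): draw(im,n,circ(*j[:2],86,27),*box[:2],s,(255,255,0))
        draw(im,n,np.array([np.r_[ax[:2],12],ptr]),*box[:2],s,(0,0,255))
        return im
    a=ov("top",(230,185,430,335),2.7); b=ov("side",(230,175,400,350),2.7)
    cv2.imwrite("pics/ov1.png",cv2.copyMakeBorder(a,0,0,0,0,0)); cv2.imwrite("pics/ov2.png",b)
    H=min(500,max(a.shape[0],b.shape[0])); 
    o=np.zeros((H,a.shape[1]+b.shape[1],3),np.uint8); o[:a.shape[0],:a.shape[1]]=a; o[:b.shape[0],a.shape[1]:]=b
    cv2.imwrite("pics/ov.png",cv2.resize(o,None,fx=min(1,800/o.shape[1]),fy=min(1,800/o.shape[1]),interpolation=cv2.INTER_AREA)); print(o.shape)
E
python3 est.py
```

```text
disc [536.30299228  42.86151268 129.23974495] 33.18978122957071
c1 [ 596.3 -230.5   64. ] r 279.8 ang -77.6
c2 [ 464.7 -206.3   64. ] r 259.3 ang -106.0
seat [516.3 -39.1  96. ] r 84.4 ang -103.7
hub [537.2  43.3  40. ] r 1.0 ang 28.7
hand [560.6 142.8 117. ] r 102.8 ang 76.4
ptr [362.2 -51.8  12. ] r 198.1 ang -151.5
j1 [623.   22.1  86. ] r 89.2 ang -13.5
j2 [449.3  63.3  86. ] r 89.3 ang 166.8
(473, 999, 3)
```

View pics/ov.png

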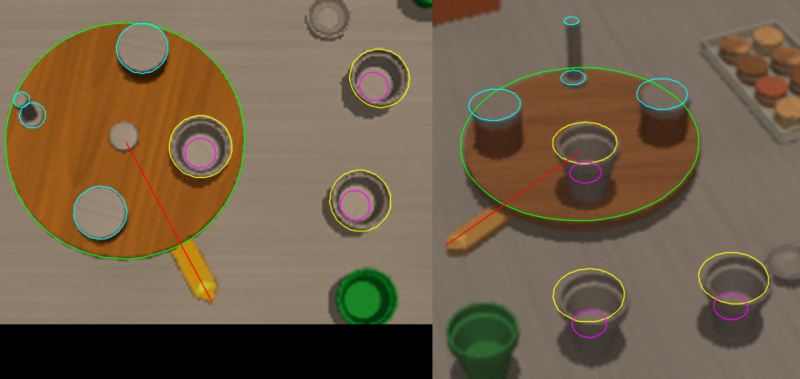

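The overlays fit both views: loose cups at (596,-230) and (465,-206), seat cup at (516,-39), axis at (536,43), pointer at -151.5°, so the turntable reads about +48°. Moving now, first to a via point.

{"method": "arm_command", "body": {
  "steps": [
    [-25.8,39.8,0,0,0,18.5],
    [-25.8,39.8,0,0,0,18.5],
    [-25.8,39.8,0,0,0,18.5],
    [-25.8,39.8,0,0,0,18.5],
    [-25.8,39.8,0,0,0,18.5],
    [-25.8,39.8,0,0,0,18.5],
    [-25.8,39.8,0,0,0,18.5],
    [-25.8,39.8,0,0,0,18.5],
    [-25.8,39.8,0,0,0,18.5],
    [-25.8,39.8,0,0,0,18.5],
    [-25.8,39.8,0,0,0,18.5],
    [-25.8,39.8,0,0,0,18.5]
  ],
  "jaw": 9.5
}}

```text
t: 1.1
eef_pos: [521.8, 147.0, 404.5]
tcp_rot: [3.141, 0.0, 0.783]
ft_force: [-1.2, 0.6, -0.0]
opening: 1.001
```

```bash
cat > go.py <<'E'
import sys
from h import *
# go.py x y z(TCP) yaw : shift for arm_command from the present measured pose
x,y,z,yaw=map(float,sys.argv[1:5]); s=state()
R0=R.from_euler('xyz',s['tcp_rot']); R1=R.from_euler('xyz',[np.pi,0,yaw])
d=R0.inv().apply(np.array([x,y,z])-s['eef_pos'])/10
w=np.degrees((R0.inv()*R1).as_rotvec())
print(s['t'].__round__(2),"at",s['eef_pos'].round(1),s['tcp_rot'].round(3),"q",s['joints'].round(2),"f",s['ft_force'].round(1),"op",round(s['opening'],3),"shift",d.round(2),w.round(1))
E
python3 go.py 464.7 -206.3 330 .785
```

```text
1.1 at [521.8 147.  404.5] [3.141 0.    0.783] q [ 0.15  0.37  1.76 -0.    1.   -0.63] f [-1.2  0.6 -0. ] op 1.001 shift [-28.96  21.02   7.47] [ 0.   0.  -0.1]
```

{"method": "arm_command", "body": {
  "steps": [
    [-29.0,21.0,5,0,0,0],
    [-29.0,21.0,5,0,0,0],
    [-29.0,21.0,5,0,0,0],
    [-29.0,21.0,5,0,0,0],
    [-29.0,21.0,5,0,0,0],
    [-29.0,21.0,5,0,0,0],
    [-29.0,21.0,5,0,0,0],
    [-29.0,21.0,7.5,0,0,0],
    [-29.0,21.0,7.5,0,0,0],
    [-29.0,21.0,7.5,0,0,0],
    [-29.0,21.0,7.5,0,0,0],
    [-29.0,21.0,7.5,0,0,0]
  ]
}}

```text
t: 2.1
eef_pos: [463.3, -202.6, 329.7]
tcp_rot: [-3.141, -0.0, 0.785]
ft_force: [0.4, -0.4, 1.1]
opening: 0.998
```

```bash
python3 go.py 464.7 -206.3 237 .785
```

```text
2.1 at [ 463.3 -202.6  329.7] [-3.141 -0.     0.785] q [-0.54  0.42  1.93  0.    0.79 -1.33] f [ 0.4 -0.4  1.1] op 0.998 shift [-0.16  0.37  9.27] [-0. -0. -0.]
```

{"method": "arm_command", "body": {
  "steps": [
    [-0.16,0.37,3,0,0,0],
    [-0.16,0.37,6,0,0,0],
    [-0.16,0.37,8,0,0,0],
    [-0.16,0.37,9.3,0,0,0],
    [-0.16,0.37,9.3,0,0,0],
    [-0.16,0.37,9.3,0,0,0]
  ]
}}

```text
t: 2.6
eef_pos: [465.2, -205.6, 237.1]
tcp_rot: [-3.141, -0.0, 0.787]
ft_force: [0.6, -0.4, -0.2]
opening: 1.0
```

```bash
python3 go.py 464.7 -206.3 237 .785; python3 - <<'E'
from h import *
a=crop(read_camera("side")[:,:,::-1],230,200,400,370,2.35);b=crop(read_camera("top")[:,:,::-1],320,200,490,370,2.35)
cv2.imwrite("pics/g1.png",np.hstack([a,b]))
E
```

```text
2.6 at [ 465.2 -205.6  237.1] [-3.141 -0.     0.787] q [-0.55  0.58  2.    0.    0.57 -1.33] f [ 0.6 -0.4 -0.2] op 1.0 shift [-0.09  0.01  0.01] [-0.  -0.   0.1]
```

View pics/g1.png

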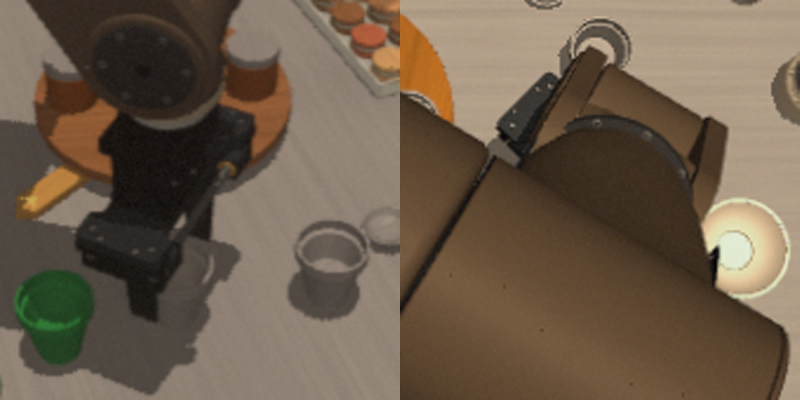

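The cup stands between the fingers: the left finger is at (143,300) in the side crop and the cup rim at (185,262). Closing and lifting.

{"method": "arm_command", "body": {
  "steps": [
    [0,0,0,0,0,0],
    [0,0,0,0,0,0],
    [0,0,0,0,0,0],
    [0,0,0,0,0,0],
    [0,0,0,0,0,0],
    [0,0,0,0,0,0],
    [0,0,0,0,0,0],
    [0,0,0,0,0,0]
  ],
  "jaw": 5.5
}}

```text
t: 3.37
eef_pos: [464.8, -206.6, 236.9]
tcp_rot: [3.141, -0.0, 0.785]
ft_force: [-0.7, 0.3, 4.0]
opening: 0.653
```

{"method": "arm_command", "body": {
  "steps": [
    [0,0,-2,0,0,0],
    [0,0,-5,0,0,0],
    [0,0,-9,0,0,0],
    [0,0,-13,0,0,0],
    [0,0,-15,0,0,0],
    [0,0,-15,0,0,0],
    [0,0,-15,0,0,0]
  ]
}}

```text
t: 3.95
eef_pos: [464.5, -206.4, 387.2]
tcp_rot: [3.14, -0.0, 0.785]
ft_force: [-0.0, 0.4, -1.2]
opening: 0.651
```

```bash
python3 go.py 516.4 -39.4 387 .785
```

```text
3.95 at [ 464.5 -206.4  387.2] [ 3.14  -0.     0.785] q [-0.55  0.35  1.86  0.    0.93 -1.33] f [-0.   0.4 -1.2] op 0.651 shift [ 1.548e+01 -8.150e+00  1.000e-02] [ 0.1 -0.   0. ]
```

{"method": "arm_command", "body": {
  "steps": [
    [4,-2.1,0,0,0,0],
    [8,-4.2,0,0,0,0],
    [11,-5.8,0,0,0,0],
    [13.5,-7.1,0,0,0,0],
    [15.5,-8.15,0,0,0,0],
    [15.5,-8.15,0,0,0,0],
    [15.5,-8.15,0,0,0,0],
    [15.5,-8.15,0,0,0,0]
  ]
}}

```text
t: 4.62
eef_pos: [516.7, -39.6, 385.4]
tcp_rot: [-3.14, 0.001, 0.785]
ft_force: [-0.5, 0.0, -1.6]
opening: 0.646
```

```bash
python3 go.py 516.4 -39.4 300 .785; python3 - <<'E'
from h import *
im=read_camera("side")[:,:,::-1].copy(); s=2.4; bx=(180,110,430,330)
im=crop(im,*bx,s)
from scipy.spatial.transform import Rotation
p=state()['eef_pos']
draw(im,"side",circ(516.4,-39.4,96,32),180,110,s,(0,255,255))
draw(im,"side",circ(p[0],p[1],p[2]-173,32),180,110,s,(0,255,0));draw(im,"side",circ(p[0],p[1],p[2]-237,18),180,110,s,(0,255,0))
cv2.imwrite("pics/g2.png",im)
E
```

```text
4.62 at [516.7 -39.6 385.4] [-3.14e+00  1.00e-03  7.85e-01] q [-0.2   0.36  1.84 -0.    0.94 -0.99] f [-0.5  0.  -1.6] op 0.646 shift [ 0.01 -0.02  8.54] [-0.1  0.1  0. ]
```

View pics/g2.png

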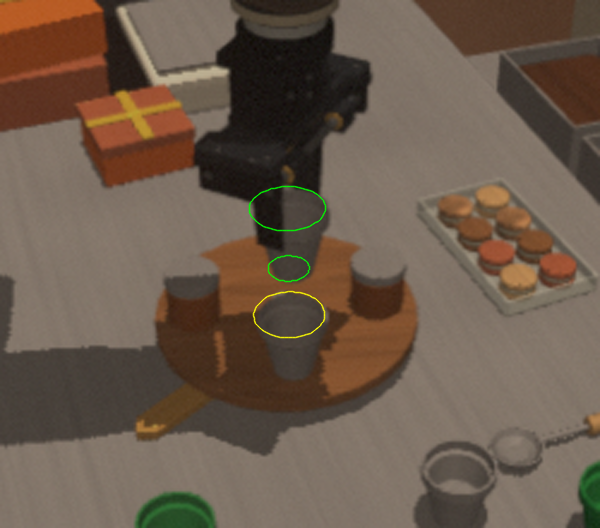

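The held cup's foot (290,270) sits where predicted, straight above the seat rim (289,315). Lowering.

{"method": "arm_command", "body": {
  "steps": [
    [0,0,2,0,0,0],
    [0,0,4,0,0,0],
    [0,0,6,0,0,0],
    [0,0,7,0,0,0],
    [0,0,7.8,0,0,0],
    [0,0,8.2,0,0,0],
    [0,0,8.6,0,0,0],
    [0,0,8.8,0,0,0],
    [0,0,9.0,0,0,0],
    [0,0,9.0,0,0,0],
    [0,0,9.0,0,0,0]
  ]
}}

```text
t: 5.58
eef_pos: [516.8, -39.3, 297.1]
tcp_rot: [3.141, -0.0, 0.785]
ft_force: [0.5, 0.4, -1.3]
opening: 0.649
```

```bash
python3 go.py 516.4 -39.4 293 .785
```

```text
5.58 at [516.8 -39.3 297.1] [ 3.141 -0.     0.785] q [-0.2   0.49  1.93  0.    0.72 -0.99] f [ 0.5  0.4 -1.3] op 0.649 shift [-0.04 -0.03  0.41] [ 0. -0.  0.]
```

{"method": "arm_command", "body": {
  "steps": [
    [0,0,0.2,0,0,0],
    [0,0,0.3,0,0,0],
    [0,0,0.3,0,0,0],
    [0,0,0.4,0,0,0],
    [0,0,0.4,0,0,0]
  ]
}}

```text
t: 6.0
eef_pos: [516.9, -39.3, 292.9]
tcp_rot: [3.141, -0.0, 0.785]
ft_force: [-0.4, 0.7, 1.6]
opening: 0.649
```

```bash
python3 go.py 516.4 -39.4 293 .785
```

```text
6.0 at [516.9 -39.3 292.9] [ 3.141 -0.     0.785] q [-0.2   0.49  1.94  0.    0.71 -0.99] f [-0.4  0.7  1.6] op 0.649 shift [-0.04 -0.03 -0.01] [ 0. -0.  0.]
```

{"method": "arm_command", "body": {
  "steps": [
    [0,0,0.1,0,0,0],
    [0,0,0.1,0,0,0],
    [0,0,0.1,0,0,0]
  ]
}}

```text
t: 6.25
eef_pos: [517.2, -39.3, 292.8]
tcp_rot: [3.14, -0.001, 0.785]
ft_force: [-0.6, 1.3, 11.0]
opening: 0.651
```

{"method": "arm_command", "body": {
  "steps": [
    [0,0,0,0,0,0],
    [0,0,0,0,0,0],
    [0,0,0,0,0,0],
    [0,0,0,0,0,0],
    [0,0,0,0,0,0],
    [0,0,-2,0,0,0],
    [0,0,-5,0,0,0],
    [0,0,-9,0,0,0],
    [0,0,-9,0,0,0],
    [0,0,-9,0,0,0]
  ],
  "jaw": 9.5
}}

```text
t: 7.08
eef_pos: [516.8, -39.3, 383.3]
tcp_rot: [3.138, -0.002, 0.785]
ft_force: [-0.6, -0.4, -0.7]
opening: 0.998
```

```bash
python3 go.py 596.3 -230.5 382 .785
```

```text
7.08 at [516.8 -39.3 383.3] [ 3.138e+00 -2.000e-03  7.850e-01] q [-0.2   0.37  1.84  0.    0.93 -0.99] f [-0.6 -0.4 -0.7] op 0.998 shift [-7.89 19.14  0.18] [ 0.2 -0.1  0. ]
```

{"method": "arm_command", "body": {
  "steps": [
    [-1.5,3.7,0,0,0,0],
    [-3.1,7.4,0,0,0,0],
    [-4.6,11.1,0,0,0,0],
    [-6,14.6,0,0,0,0],
    [-7.2,17.4,0,0,0,0],
    [-7.9,19.15,0,0,0,0],
    [-7.9,19.15,0,0,0,0],
    [-7.9,19.15,0,0,0,0],
    [-7.9,19.15,3,0,0,0],
    [-7.9,19.15,6,0,0,0],
    [-7.9,19.15,6,0,0,0]
  ]
}}

```text
t: 8.0
eef_pos: [595.1, -229.0, 316.4]
tcp_rot: [-3.133, 0.003, 0.786]
ft_force: [0.1, 0.0, -0.1]
opening: 0.997
```

```bash
python3 go.py 596.3 -230.5 237 .785;  python3 - <<'E'
from h import *
a=crop(read_camera("side")[:,:,::-1],230,180,430,380,2);b=crop(read_camera("top")[:,:,::-1],250,170,450,370,2)
draw(a,"side",circ(516.4,-39.4,120,32),230,180,2,(0,255,255));draw(b,"top",circ(516.4,-39.4,120,32),250,170,2,(0,255,255))
cv2.imwrite("pics/g3.png",np.hstack([a,b]))
E
```

```text
8.0 at [ 595.1 -229.   316.4] [-3.133e+00  3.000e-03  7.860e-01] q [-0.47  0.6   1.61  0.    0.93 -1.26] f [ 0.1  0.  -0.1] op 0.997 shift [0.   0.26 7.93] [-0.5  0.1  0.1]
```

View pics/g3.png

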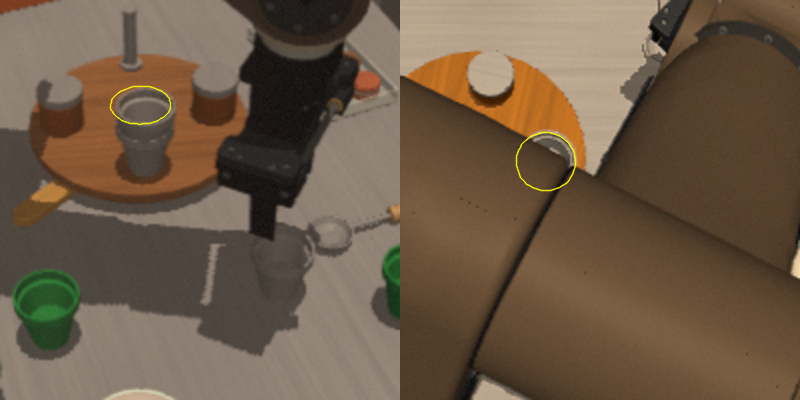

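Cup one stands straight in the seat cup (side crop, rim about (145,108), predicted (141,105)). Now for the second cup.

{"method": "arm_command", "body": {
  "steps": [
    [0,0.2,3,0,0,0],
    [0,0.2,6,0,0,0],
    [0,0.2,7.9,0,0,0],
    [0,0.2,7.9,0,0,0],
    [0,0.2,7.9,0,0,0],
    [0,0.2,7.9,0,0,0]
  ]
}}

```text
t: 8.6
eef_pos: [598.3, -232.0, 245.1]
tcp_rot: [3.139, -0.001, 0.785]
ft_force: [0.1, 0.0, -0.3]
opening: 1.001
```

```bash
python3 go.py 596.3 -230.5 237 .785
```

```text
8.6 at [ 598.3 -232.   245.1] [ 3.139e+00 -1.000e-03  7.850e-01] q [-0.47  0.7   1.66  0.    0.79 -1.26] f [ 0.1  0.  -0.3] op 1.001 shift [-0.03 -0.25  0.8 ] [ 0.2 -0.1  0. ]
```

{"method": "arm_command", "body": {
  "steps": [
    [0,-0.2,0.4,0,0,0],
    [0,-0.25,0.8,0,0,0],
    [0,-0.25,0.8,0,0,0],
    [0,-0.25,0.8,0,0,0]
  ]
}}

```text
t: 8.93
eef_pos: [595.9, -230.2, 235.0]
tcp_rot: [3.141, -0.0, 0.785]
ft_force: [0.8, -0.5, -0.6]
opening: 1.003
```

{"method": "arm_command", "body": {
  "steps": [
    [0,0,0,0,0,0],
    [0,0,0,0,0,0],
    [0,0,0,0,0,0],
    [0,0,0,0,0,0],
    [0,0,0,0,0,0],
    [0,0,0,0,0,0],
    [0,0,0,0,0,0],
    [0,0,0,0,0,0]
  ],
  "jaw": 5.5
}}

```text
t: 9.6
eef_pos: [596.0, -230.3, 234.7]
tcp_rot: [3.142, -0.0, 0.785]
ft_force: [0.9, -0.5, 0.0]
opening: 0.636
```

{"method": "arm_command", "body": {
  "steps": [
    [0,0,-2,0,0,0],
    [0,0,-5,0,0,0],
    [0,0,-9,0,0,0],
    [0,0,-13,0,0,0],
    [0,0,-15,0,0,0],
    [0,0,-15,0,0,0],
    [0,0,-15,0,0,0]
  ]
}}

```text
t: 10.18
eef_pos: [595.7, -230.2, 385.4]
tcp_rot: [3.14, -0.001, 0.785]
ft_force: [0.2, -0.0, -1.8]
opening: 0.643
```

```bash
python3 go.py 516.6 -39.4 387 .785;python3 - <<'E'
from h import *
im=read_camera("top")[:,:,::-1]; cv2.imwrite("pics/t4.png",im)
s=4
a=crop(im,225,180,345,310,s)
for (x,y,z,r) in ((516.4,-39.4,120,32),(536.5,43,32,130),(560.6,142.8,117,8),(623,22.1,86,27),(449.3,63.3,86,27)): draw(a,"top",circ(x,y,z,r),225,180,s,(0,255,255))
cv2.imwrite("pics/g4.png",a)
E
```

```text
10.18 at [ 595.7 -230.2  385.4] [ 3.14e+00 -1.00e-03  7.85e-01] q [-0.47  0.53  1.55  0.    1.07 -1.26] f [ 0.2 -0.  -1.8] op 0.643 shift [  7.89 -19.08  -0.19] [ 0.1 -0.   0. ]
```

View pics/g4.png

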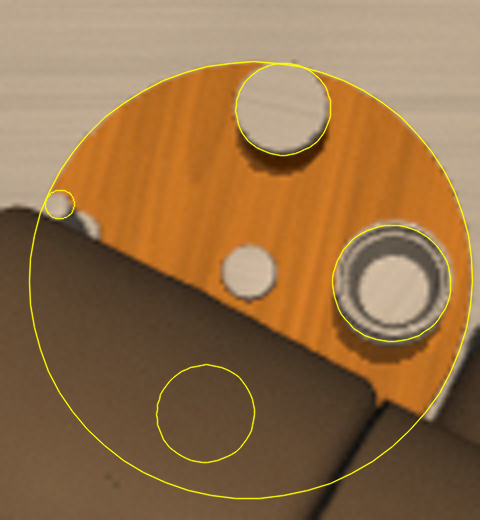

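Top crop: cup one is concentric with the predicted nested rim (392,283), within about 1 mm, and the turntable has not moved. Carrying cup two over.

{"method": "arm_command", "body": {
  "steps": [
    [1.5,-3.7,0,0,0,0],
    [3.1,-7.4,0,0,0,0],
    [4.6,-11.1,0,0,0,0],
    [6,-14.6,0,0,0,0],
    [7.2,-17.4,0,0,0,0],
    [7.9,-19.1,0,0,0,0],
    [7.9,-19.1,0,0,0,0],
    [7.9,-19.1,0,0,0,0],
    [7.9,-19.1,0,0,0,0],
    [7.9,-19.1,0,0,0,0]
  ]
}}

```text
t: 11.07
eef_pos: [517.2, -40.2, 384.0]
tcp_rot: [-3.141, 0.001, 0.784]
ft_force: [-0.4, -1.4, -1.7]
opening: 0.639
```

```bash
python3 go.py 516.6 -39.4 315 .785
```

```text
11.07 at [517.2 -40.2 384. ] [-3.141e+00  1.000e-03  7.840e-01] q [-0.2   0.37  1.84 -0.    0.94 -0.99] f [-0.4 -1.4 -1.7] op 0.639 shift [ 0.02 -0.1   6.9 ] [-0.  0. -0.]
```

{"method": "arm_command", "body": {
  "steps": [
    [0,0,2,0,0,0],
    [0,0,4,0,0,0],
    [0,0,5,0,0,0],
    [0,0,5.6,0,0,0],
    [0,0,6.0,0,0,0],
    [0,0,6.3,0,0,0],
    [0,0,6.5,0,0,0],
    [0,0,6.6,0,0,0],
    [0,0,6.6,0,0,0],
    [0,0,6.6,0,0,0]
  ]
}}

```text
t: 11.9
eef_pos: [516.8, -39.3, 319.1]
tcp_rot: [3.141, -0.0, 0.785]
ft_force: [-0.1, 0.5, -1.7]
opening: 0.646
```

```bash
python3 go.py 516.6 -39.4 315 .785
```

```text
11.9 at [516.8 -39.3 319.1] [ 3.141 -0.     0.785] q [-0.2   0.45  1.91  0.    0.78 -0.99] f [-0.1  0.5 -1.7] op 0.646 shift [-0.02 -0.01  0.41] [ 0. -0.  0.]
```

{"method": "arm_command", "body": {
  "steps": [
    [0,0,0.2,0,0,0],
    [0,0,0.3,0,0,0],
    [0,0,0.35,0,0,0],
    [0,0,0.4,0,0,0],
    [0,0,0.4,0,0,0]
  ]
}}

```text
t: 12.32
eef_pos: [516.8, -39.3, 314.7]
tcp_rot: [3.142, -0.0, 0.785]
ft_force: [0.0, 0.1, -1.5]
opening: 0.64
```

{"method": "arm_command", "body": {
  "steps": [
    [0,0,0.1,0,0,0],
    [0,0,0.1,0,0,0],
    [0,0,0.1,0,0,0]
  ]
}}

```text
t: 12.57
eef_pos: [517.1, -39.4, 314.5]
tcp_rot: [3.14, -0.001, 0.785]
ft_force: [-0.4, 0.0, 7.7]
opening: 0.639
```

Contact at the expected height. Releasing and rising.

{"method": "arm_command", "body": {
  "steps": [
    [0,0,0,0,0,0],
    [0,0,0,0,0,0],
    [0,0,0,0,0,0],
    [0,0,0,0,0,0],
    [0,0,0,0,0,0],
    [0,0,-2,0,0,0],
    [0,0,-5,0,0,0],
    [0,0,-8,0,0,0],
    [0,0,-8,0,0,0],
    [0,0,-8,0,0,0]
  ],
  "jaw": 9.5
}}

```text
t: 13.4
eef_pos: [516.7, -39.3, 394.9]
tcp_rot: [3.139, -0.002, 0.785]
ft_force: [0.4, 0.1, 0.1]
opening: 0.997
```

```bash
python3 go.py 561.2 145 394 1.34; python3 go.py 561.2 145 394 1.8
```

```text
13.4 at [516.7 -39.3 394.9] [ 3.139e+00 -2.000e-03  7.850e-01] q [-0.2   0.35  1.83  0.    0.96 -0.99] f [0.4 0.1 0.1] op 0.997 shift [16.18 -9.89  0.09] [  0.2  -0.1 -31.8]
13.4 at [516.7 -39.3 394.9] [ 3.139e+00 -2.000e-03  7.850e-01] q [-0.2   0.35  1.83  0.    0.96 -0.99] f [0.4 0.1 0.1] op 0.997 shift [16.18 -9.89  0.09] [  0.2  -0.  -58.1]
```

{"method": "arm_command", "body": {
  "steps": [
    [2,-1,0,0,0,7],
    [4,-2.4,0,0,0,14],
    [6,-3.7,0,0,0,21],
    [8,-4.9,0,0,0,28],
    [10,-6.1,0,0,0,35],
    [12,-7.3,0,0,0,42],
    [14,-8.6,0,0,0,49],
    [16.1,-9.8,0,0,0,56],
    [16.1,-9.8,0,0,0,63],
    [16.1,-9.8,0,0,0,70],
    [16.1,-9.8,0,0,0,77],
    [16.1,-9.8,0,0,0,82]
  ]
}}

```text
t: 14.4
eef_pos: [561.3, 144.0, 392.1]
tcp_rot: [3.14, 0.002, -0.652]
ft_force: [-0.4, 0.5, -1.2]
opening: 0.996
```

```bash
python3 go.py 561 144 259 -.65;python3 - <<'E'
from h import *
im=read_camera("side")[:,:,::-1].copy()
s=4
a=crop(im,220,140,380,290,s)
for (x,y,z,r) in ((516.4,-39.4,144,32),(516.4,-39.4,120,32),(516.4,-39.4,96,32),(561,144,117,8)): draw(a,"side",circ(x,y,z,r),220,140,s,(0,255,255))
cv2.imwrite("pics/g5.png",a)
E
```

```text
14.4 at [561.3 144.  392.1] [ 3.14e+00  2.00e-03 -6.52e-01] q [0.14 0.44 1.69 0.   1.02 0.79] f [-0.4  0.5 -1.2] op 0.996 shift [-0.   -0.   13.31] [ 0.1  0.1 -0.1]
```

View pics/g5.png

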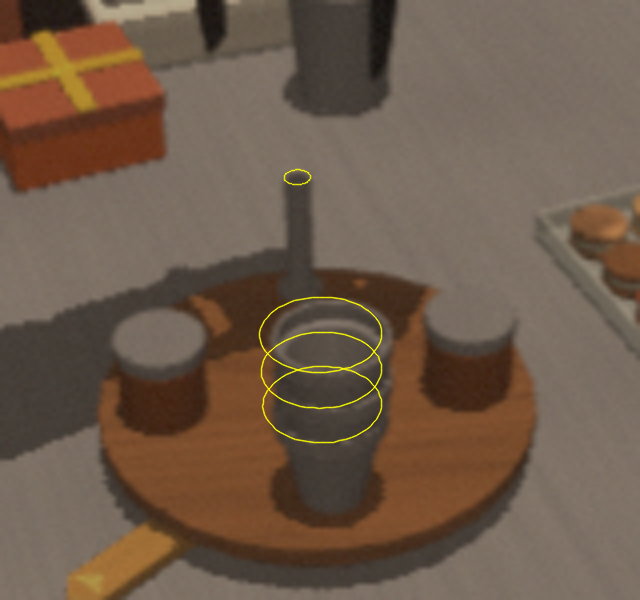

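The three cups form one straight stack in the side crop, with rims at about (332,338), (332,372), (330,405). The prediction is about 2 px off for all of them. Handle top matches at (297,178). Gripping the handle.

{"method": "arm_command", "body": {
  "steps": [
    [0,0,4,0,0,0],
    [0,0,7.5,0,0,0],
    [0,0,10,0,0,0],
    [0,0,12,0,0,0],
    [0,0,13.3,0,0,0],
    [0,0,13.3,0,0,0],
    [0,0,13.3,0,0,0]
  ]
}}

```text
t: 15.03
eef_pos: [561.3, 143.7, 259.7]
tcp_rot: [3.14, 0.002, -0.645]
ft_force: [-0.4, -0.4, 0.6]
opening: 1.001
```

{"method": "arm_command", "body": {
  "steps": [
    [0,0,0,0,0,0],
    [0,0,0,0,0,0],
    [0,0,0,0,0,0],
    [0,0,0,0,0,0],
    [0,0,0,0,0,0],
    [0,0,0,0,0,0],
    [0,0,0,0,0,0],
    [0,0,0,0,0,0],
    [0,0,0,0,0,0],
    [0,0,0,0,0,0],
    [0,0,0,0,0,0],
    [0,0,0,0,0,0]
  ],
  "jaw": 0.5
}}

```text
t: 16.03
eef_pos: [561.4, 143.8, 260.7]
tcp_rot: [-3.142, 0.0, -0.646]
ft_force: [-0.6, 0.1, -0.2]
opening: 0.215
```

```bash
python3 go.py 561 144 259 -.65; python3 - <<'E'
from h import *
s=state(); p=s['eef_pos']; ax=np.array([536.6,43.0]); d=p[:2]-ax; r=np.hypot(*d); a0=np.arctan2(d[1],d[0])
print("r",r,"ang",np.degrees(a0)); a1=np.radians(28.5)
Rm=R.from_euler('xyz',s['tcp_rot'])
for k in range(1,13):
    a=a0+(a1-a0)*k/12; q=np.r_[ax+r*np.array([np.cos(a),np.sin(a)]),p[2]]
    print((Rm.inv().apply(q-p)/10).round(2))
E
```

```text
16.03 at [561.4 143.8 260.7] [-3.142  0.    -0.646] q [0.14 0.61 1.81 0.   0.73 0.78] f [-0.6  0.1 -0.2] op 0.215 shift [-0.04  0.01  0.17] [-0.   0.   0.2]
r 103.79847698733217 ang 76.18124252890615
[ 0.67 -0.26 -0.  ]
[ 1.36 -0.47 -0.  ]
[ 2.06 -0.64 -0.  ]
[ 2.77 -0.75 -0.  ]
[ 3.49 -0.82 -0.  ]
[ 4.21 -0.84 -0.  ]
[ 4.92 -0.81 -0.  ]
[ 5.64 -0.72 -0.  ]
[ 6.35 -0.59 -0.  ]
[ 7.04 -0.41 -0.  ]
[ 7.73 -0.18 -0.  ]
[ 8.39  0.09 -0.  ]
```

{"method": "arm_command", "body": {
  "steps": [
    [0,0,0,0,0,0],
    [0,0,0,0,0,0],
    [0,0,0,0,0,0],
    [0,0,0,0,0,0],
    [0,0,0,0,0,0],
    [0,0,0,0,0,0]
  ]
}}

```text
t: 16.53
eef_pos: [561.4, 143.9, 260.7]
tcp_rot: [-3.141, 0.0, -0.646]
ft_force: [0.7, 2.1, -2.1]
opening: 0.165
```

Gripped, with the opening equal to the 16 mm rod. Turning along the arc, first half.

{"method": "arm_command", "body": {
  "steps": [
    [0.33,-0.14,0,0,0,0],
    [0.67,-0.26,0,0,0,0],
    [1.01,-0.37,0,0,0,0],
    [1.36,-0.47,0,0,0,0],
    [1.71,-0.56,0,0,0,0],
    [2.06,-0.64,0,0,0,0],
    [2.41,-0.7,0,0,0,0],
    [2.77,-0.75,0,0,0,0],
    [3.13,-0.79,0,0,0,0],
    [3.49,-0.82,0,0,0,0],
    [3.85,-0.83,0,0,0,0],
    [4.21,-0.84,0,0,0,0]
  ]
}}

```text
t: 17.53
eef_pos: [600.5, 125.3, 260.7]
tcp_rot: [-3.141, 0.0, -0.646]
ft_force: [-0.7, 4.1, -1.1]
opening: 0.158
```

{"method": "arm_command", "body": {
  "steps": [
    [0.36,0.02,0,0,0,0],
    [0.71,0.03,0,0,0,0],
    [1.07,0.08,0,0,0,0],
    [1.43,0.12,0,0,0,0],
    [1.79,0.18,0,0,0,0],
    [2.14,0.25,0,0,0,0],
    [2.49,0.34,0,0,0,0],
    [2.83,0.43,0,0,0,0],
    [3.18,0.54,0,0,0,0],
    [3.52,0.66,0,0,0,0],
    [3.85,0.8,0,0,0,0],
    [4.18,0.93,0,0,0,0]
  ]
}}

```text
t: 18.53
eef_pos: [627.9, 92.2, 260.6]
tcp_rot: [3.141, 0.0, -0.646]
ft_force: [-1.4, 2.3, -6.3]
opening: 0.162
```

{"method": "arm_command", "body": {
  "steps": [
    [0,0,0,0,0,0],
    [0,0,0,0,0,0],
    [0,0,0,0,0,0],
    [0,0,0,0,0,0]
  ]
}}

```text
t: 18.87
eef_pos: [627.8, 92.5, 260.6]
tcp_rot: [3.141, 0.0, -0.646]
ft_force: [-0.8, -0.5, -6.6]
opening: 0.165
```

```bash
python3 go.py 627.8 92.5 260.7 -.646;python3 - <<'E'
from h import *
p=state()['eef_pos']; d=p[:2]-[536.6,43]; print("handle r,ang",np.hypot(*d),np.degrees(np.arctan2(d[1],d[0])))
ax=np.array([536.6,43.]); a=np.radians(180+28.5); st=ax+85*np.array([np.cos(a),np.sin(a)])
s=2.8
def v(n,bx):
    im=crop(read_camera(n)[:,:,::-1],*bx,s)
    for z in (144,96): draw(im,n,circ(*st,z,32),*bx[:2],s,(0,255,255))
    draw(im,n,np.array([np.r_[ax,12],[362.2,-51.8,12]]),*bx[:2],s,(0,0,255))
    return im
cv2.imwrite("pics/g6.png",np.hstack([v("top",(225,190,365,340)),v("side",(220,170,360,320))]))
E
```

```text
18.87 at [627.8  92.5 260.6] [ 3.141  0.    -0.646] q [ 0.04  0.67  1.66 -0.    0.81  0.69] f [-0.8 -0.5 -6.6] op 0.165 shift [ 0.    0.   -0.01] [0. 0. 0.]
handle r,ang 103.77246352401383 28.507931133893866
```

View pics/g6.png

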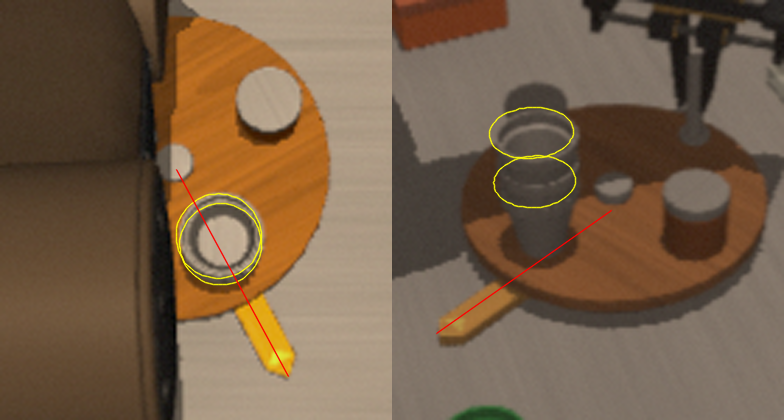

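The top crop shows the stack rim centred at about (222,239), on the line from the hub (175,163) to the pointer tip (289,375), within about 1 mm sideways. The handle is gripped and the arm is still. Handing in.

```bash
python3 -c "
from cell import *
print(state()['opening'],state()['qvel'].round(4)); print(job_done())"
```

```text
0.16329787047036343 [-0.002   0.0005 -0.0016  0.0021 -0.      0.001 ]
the job is handed in; nothing more can be done
None
```

I nested both loose steel cups in the carousel's cup. I then turned the carousel about 48° clockwise by its handle, and the job was handed in at about 19 s with the handle still gripped.

- **Stack:** in the pictures the three cups stand as one straight stack. Each loose cup met the one below within about 1 mm of the expected height and was pressed lightly (8–11 N) before I let go.
- **Facing front:** the last top view puts the stack within about 1 mm of the pointer's line.
- **Grip and stillness:** the fingers are closed on the 16 mm handle (opening about 15.5 mm) and the joints are practically still. I did not measure the grip force itself; the arm's preset is half its maximum.
- **One small disagreement:** the side camera showed the whole stack 2–3 px off my prediction, before the turn. The top camera had shown the first cup within about 1 mm of its predicted place, so I took it as calibration error.
- **Bystanders:** none of the moves touched the other things on the counter, but I did not measure their positions again at the end.

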